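# Pull-test the glued handle of a chocolate-box lid

### The job

Slide the gift-box lid with the glued-on wooden handle fully home under the orange lips of the pull tester, then pull straight up on its handle with about 15 N for two seconds to prove that the glue holds, never loading the lips with more than 22 N. Then slide the lid out again and leave it lying flat in the empty low-walled steel tray whose floor is lined with plain white paper; leave everything else on the bench alone.

Things in the scene. Friction and masses are not known exactly. Their poses are not given: they have to be found in the camera images.
- lid: White board gift-box lid with thin navy border, loose, 100 (its x) by 120 (its y) by 12 mm thick, 105 to 210 g, with a wooden bar handle glued upright on its middle. Origin: centre of the underside; z up. Same after a half turn. It begins flat on the bench, to the left or the right.
- handle_mid (a point): Point in the lid's wooden handle, 46 mm above the lid's underside, on its centre line: where to pinch it. The handle is 44 mm long (lid x), 14 mm wide (lid y, plain sides, pinch along y); its top is 58 mm above the lid's underside. Its thin brass foot is only trim. Axes as the lid.
- tester: Pull tester, fixed. Grey base plate 12 mm thick, 180 mm wide (y), x = -180 to +85 mm; the lid slides on it. Origin: on the bench under the centre of a fully home lid; z up; the lid goes in along +x, its 120 mm width across y. Side rails: inner faces at y = +-63.5, x = -50 to +55 mm, 16 mm high. Two spring posts at x = +73, y = +-60 mm, 96 mm above the bench.
- apron (a point): Point on top of the tester's base plate, before its mouth, at x = -120, y = 0, z = 12 mm in the tester's frame (same axes). A lid centred here lies flat clear of the lips, 120 mm short of home. From here angled guides (x = -95 to -45 mm) narrow from about 160 mm to the rails; they stand 16 mm above the plate.
- stop (a point): Middle of the tester's back stop, its face towards the mouth, at x = +50, y = 0, z = 20 mm in the tester's frame. The stop is rigid, 16 mm high above the plate; the lid's leading edge meets it when fully home.
- mouth (a point): Fixed point of the tester at x = -45, y = 0, z = 29 mm in its frame, midway between the front ends of the orange spring lips, 101 mm apart, which run back to x = +65 mm; 7 mm thick. Height differs each time: underside 26.5 to 34 mm above the bench. A lid under them lifts 2.5 to 10 mm freely, then bears on both: 5 to 7 N per mm, hard end at 10 mm. They carry the pull less the lid's weight.
- tray: Empty galvanised steel tray for passed lids, with white paper liner, fixed, 230 mm (x) by 210 mm (y), walls 4 mm thick, 32 mm high, inner floor 4 mm above the bench; left or right of the tester. Origin: centre of the underside. (A longer steel tray with chocolate bars, by the bench's right edge at y = -0.64 m, is not it.)
- foil_stack: Bystander: stack of five foil-wrapped chocolate bars, 75 x 150 x 50 mm; origin under its centre.
- foil_stack2: Bystander: stack of three foil-wrapped bars, 75 x 150 x 30 mm; origin under its centre.
- choc_bar: Bystander: dark unwrapped chocolate bar, 75 x 150 x 10 mm; origin under its centre.
- glue_jar: Bystander: small jar with blue cap, 52 mm across, 55 mm high; origin under its centre.
- cup: Bystander: white cup, 72 mm across, 70 mm high; origin under its centre.
Not all that is in view belongs to the job. What is shaped like the lid but green or red is not meant.

How it is judged:
On the way, in this order (a step that is already met when the one before it is completed fails the run):
1. the lid is fully home in the tester: on the plate under the lips, against the back stop within 4 mm (x of lid in the frame of tester between -0.004 and 0.006 m and y of lid in the frame of tester between -0.008 and 0.008 m and z of lid in the frame of tester below 0.028 m), for 0.2 s.
2. with the lid home but lifted off the plate, it bears on the lips with 11 to 18 N, kept for 1.5 s without a break (all of step 1 and z of lid in the frame of tester above 0.014 m and contact force between lid and tester between 11 and 18 N), for 1.5 s.
3. the lid is out of the tester ((x of lid in the frame of tester below -0.1 m or horizontal distance between lid and tester above 0.12 m)), for 0.1 s.
At the end, for the whole second after the job is handed in: The lid lies at rest and flat (within 0.06 rad) on the floor of the paper-lined tray, handle up, its underside within 4 mm of the floor and its centre within 66 mm (tray x) and 56 mm (tray y) of the tray's centre (x of lid in the frame of tray between -0.066 and 0.066 m and y of lid in the frame of tray between -0.056 and 0.056 m and z of lid in the frame of tray between 0.001 and 0.008 m and angle between lid's own z axis and vertical below 0.06 rad and linear speed of lid below 0.01 m/s); the robot touches nothing.
It fails at once if the lips are loaded with more than 22 N (lid home, lifted off the plate) (z of lid in the frame of tester between 0.014 and 0.034 m and x of lid in the frame of tester between -0.05 and 0.05 m and contact force between lid and tester above 22 N).
It fails at once if a bystander on the bench is pushed more than 20 mm (distance of any of foil_stack, foil_stack2, choc_bar, glue_jar, cup from where it was at the start of the episode above 0.02 m).
It also fails if it takes over 72 s, if anything falls off the work surface, if the arm or the gripper's body presses on something with over 40 N, if the wrist force passes 120 N, or if a joint passes its speed limit or range.

### The arm

A 7-joint arm with a two-finger parallel gripper is mounted at the origin on the work surface. World frame = base frame: x ahead of the robot, y to its left, z up, the work surface at z = 0. Lengths are in m, angles in rad, forces in N, time in s.
With the tool pointing down it reaches from about 0.4 to 0.875 m from the base axis. Payload 19.3 kg.
Tool frame: the origin (TCP) lies at the very end of the fingers, on their centre line; the grasp point (between the pads) lies 19 mm behind it; z points along the fingers, y is the line along which they close (so a half turn about z gives the same grasp; the last joint's range is limited). The gripper opens to 85 mm and grips with 20 to 120 N. Pads are 22 mm wide; open, the fingers measure 114 mm over their backs; the gripper's body (76 mm by 85 mm) begins 54 mm behind the grasp point. The pads swing forward as they close: fully open they stand 13 mm farther back than shut.
Start: joints at [1.259, 0.521, -0.036, 1.599, 0.021, 1.021, -0.113], TCP at [0.15, -0.607, 0.231] pointing down, gripper open.
Joint ranges: [-2.91, 2.91], [-0.3, 2.13], [-1.5, 1.42], [0.17, 2.43], [-1.26, 4.41], [0.16, 1.93], [-2.52, 2.52]. Speed limits (rad/s): [1.89, 1.89, 2.39, 2.39, 3.01, 3.01, 3.01].

### API

Orientations are given as [roll, pitch, yaw] about the fixed x, y, z axes, in that order (R = Rz(yaw) Ry(pitch) Rx(roll)).
In Python, from workcell import bot gives the robot as it stands.
- The arm moves only by the shell command python3 -m crank 'ROWS' [FORCE]. ROWS is a JSON object of lists of equal length, an entry for each row: "travel": the shift along the world's x, y, z in cm, a list of three; "turn": the turn, a rotation vector about the world's x, y, z in degrees, a list of three; "gripper": the closure, from 0 (fully open) to 1 (shut). A call has exactly 5 rows; each row is the pose to reach, as a shift and turn from the pose commanded when the call began; what a row does not reach only later rows make up. A row lasts 1/10 s, in which the tool goes at most 50 mm and 8.59 degrees, less where a joint would pass 70% of its speed; a pose out of reach is approached as far as the arm can. A call with a gripper value outside its range is refused whole. The fingers move at their own pace and stop on an object; FORCE is the grip in N (left out, the last holds). Time passes only in rows, so rows that repeat a pose let the fingers close, or fill a call up. It gives the time, the measured TCP pose, the force, the opening and the grip force at its end, in the units of the state.
- bot.observe(): the state, without advancing time (a new reading comes with each control period).
- bot.grab_frame(name): name is "scene" or "side" or "wrist"; returns a dict with "pixels" (420x560x3 uint8, red, green, blue), "fx", "fy", "cx", "cy" (pixels), "extrinsics" (4x4, takes a point from world to camera coordinates). Camera axes: x right, y down, z forward; pixel columns grow to the right and rows downward; lengths in m; the calibration is good to about 2 mm. A picture is of the moment at which its call begins. There is no depth.
- bot.job_done(): hands the job in; it is judged then, once.
The state is a dict: "clock": time; "qpos": joint angles; "qd": joint speeds; "joint_efforts": joint torques, N m; "position": TCP position; "tool_rot": TCP orientation; "force": force on the tool from outside, world axes, zero at the start; "moment": the same for the moment, N m; "grip_width": finger opening in m; "finger_force": force on a finger pad.
Only numpy, scipy, OpenCV 4.12 (cv2) and the standard library are available. Lean on these libraries where they do the work, as an engineer would, in place of code of your own. Each camera call takes 0.05 s, during which the arm holds its last target. There are 200 camera calls.

## Working session

There is one attempt and no reset: what is moved stays moved. The work goes in short steps, Python scripts to look and compute and a shell command to move; the robot and the scene stay as the last step left them, time stands still between calls to the robot, and variables do not carry over. Pictures are saved under pics/ and viewed, at most 10 in all, crops included, and the job is handed in when it is done.

```bash
mkdir -p pics; cat > h.py <<'E'
from workcell import bot
import numpy as np, cv2
def snap(n,f,crop=None,s=1):
    d=bot.grab_frame(n); im=d['pixels'][:,:,::-1].copy()
    np.savez('pics/'+f+'.npz',**{k:d[k] for k in d})
    if crop: im=im[crop[1]:crop[3],crop[0]:crop[2]]
    if s!=1: im=cv2.resize(im,None,fx=s,fy=s,interpolation=cv2.INTER_CUBIC)
    cv2.imwrite('pics/'+f+'.png',im); return d
def load(f): return dict(np.load('pics/'+f+'.npz'))
def ray(d,u,v,z):
    E=np.array(d['extrinsics']);R,t=E[:3,:3],E[:3,3]
    c=-R.T@t; r=R.T@np.array([(u-d['cx'])/d['fx'],(v-d['cy'])/d['fy'],1]); return c+r*(z-c[2])/r[2]
def proj(d,p):
    E=np.array(d['extrinsics']);q=E[:3,:3]@np.array(p)+E[:3,3]
    return np.array([d['fx']*q[0]/q[2]+d['cx'],d['fy']*q[1]/q[2]+d['cy']])
E
python3 - <<'E'
from h import *
snap('scene','s0',s=1.42);snap('side','d0',s=1.42)
s=bot.observe();print(s['position'],s['tool_rot'],s['clock'],s['force'])
for n in ('s0','d0'):
  d=load(n);E=d['extrinsics'];print(n,-E[:3,:3].T@E[:3,3],d['fx'])
E
```

```text
[ 0.14955057 -0.6065391   0.23078396] [-3.14055949e+00  6.47273717e-05  2.41782505e-01] 0.1 [ 0.09985136 -0.35786027 -0.20700858]
s0 [ 1.20564146 -0.41843218  1.10162015] 456.7560218584997
d0 [0.30597032 0.85511505 0.82661677] 461.4846834457382
```

View pics/s0.png

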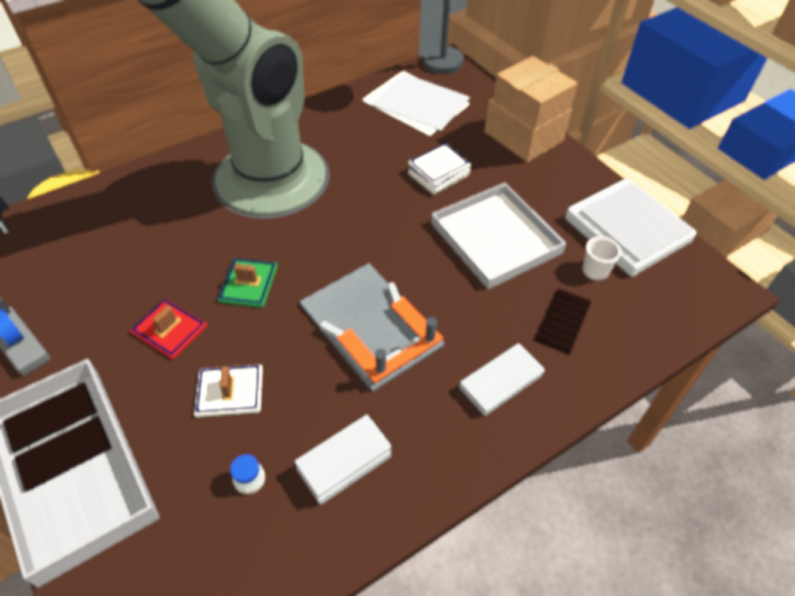

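View pics/d0.png

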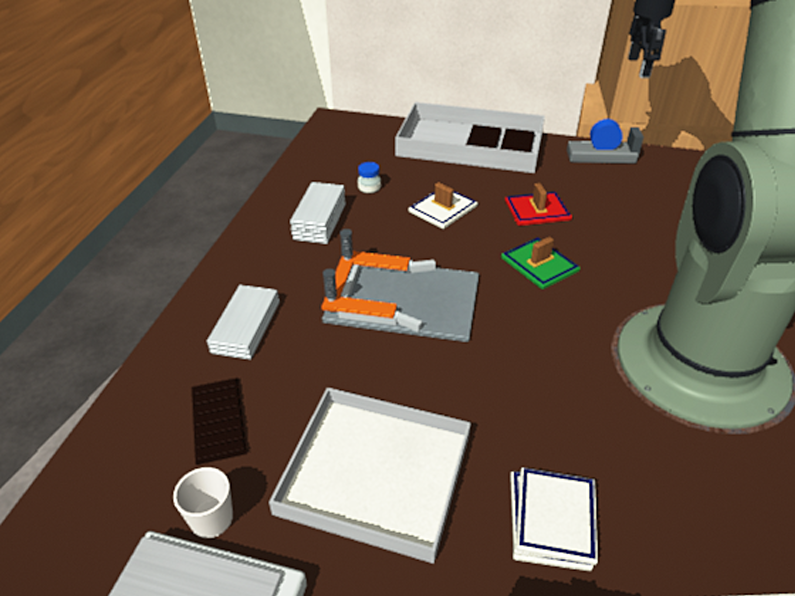

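The only white lid with a wooden handle is at scene px (229,390), shown again at side (443,205). The lookalikes are:
- red lid, scene (168,328)
- green lid, scene (247,282)
- handle-less white lids, scene (440,168)

The paper-lined tray is at scene (497,235). It could be mistaken for the chocolate tray (75,470) or the covered box (630,225). The tester is at scene (372,325), with its mouth facing the robot. Next, close crops.

```bash
python3 - <<'E'
import cv2,numpy as np
a=np.load('pics/s0.npz')['pixels'][:,:,::-1];b=np.load('pics/d0.npz')['pixels'][:,:,::-1]
c=lambda im,x,y,w,h,s:cv2.resize(im[y:y+h,x:x+w],None,fx=s,fy=s,interpolation=cv2.INTER_CUBIC)
cv2.imwrite('pics/c1.png',c(a,125,180,200,120,4))
cv2.imwrite('pics/c2.png',c(b,215,120,130,125,4.8))
E
```

```text
(no output)
```

View pics/c1.png

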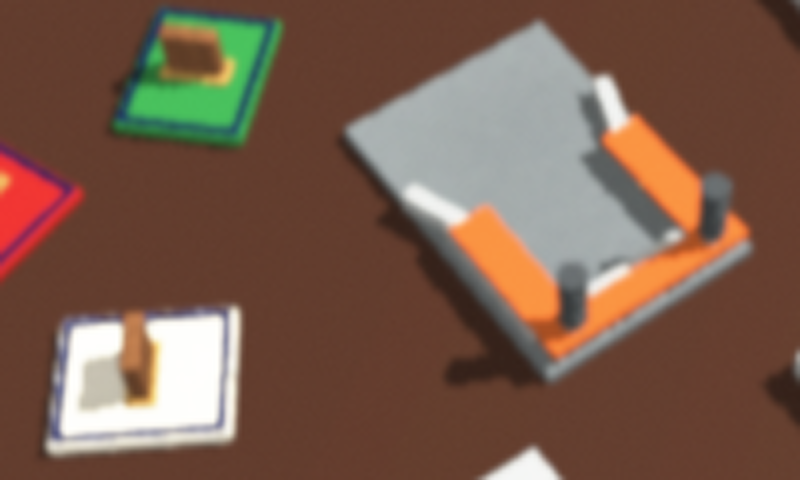

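View pics/c2.png

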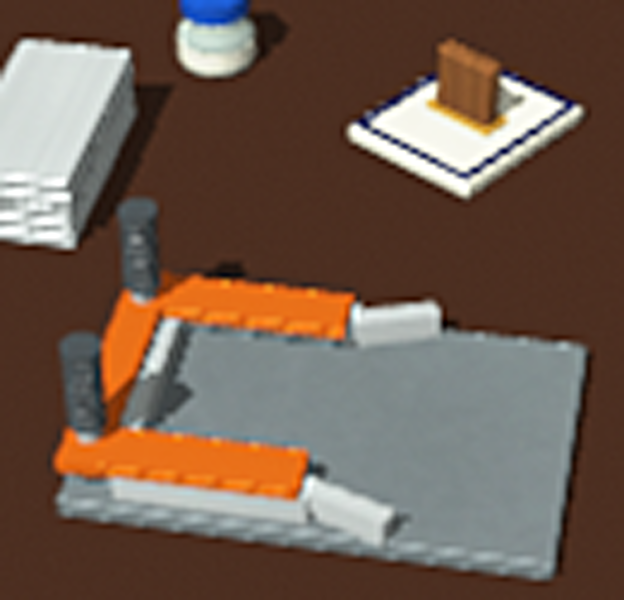

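The crops confirm the white lid with navy border and wooden handle (c1 px 140,375; c2 px 468,120), and the tester corners are clear. Next I fit the poses to these corners.

```bash
cat > fit.py <<'E'
from h import *
from scipy.optimize import least_squares
s=load('s0');d=load('d0')
S=lambda u,v:(s,125+u/4-.4,180+v/4-.4); D=lambda u,v:(d,215+u/4.8-.4,120+v/4.8-.4)
s1=lambda u,v:(s,u/1.42-.3,v/1.42-.3); d1=lambda u,v:(d,u/1.42-.3,v/1.42-.3)
def fit(obs,x0):
    def T(p,m): c,q=np.cos(p[2]),np.sin(p[2]); return [p[0]+c*m[0]-q*m[1],p[1]+q*m[0]+c*m[1],m[2]]
    f=lambda p:np.concatenate([proj(o[0],T(p,np.array(m)/1e3))-o[1:] for m,o in obs])
    r=least_squares(f,x0,loss='soft_l1',x_scale=[.01,.01,.1]); return r.x,r.fun.reshape(-1,2).round(1).tolist()
te=[((-180,90,12),S(540,22)),((-180,-90,12),S(345,130)),((85,-90,12),S(552,372)),((-180,-90,12),D(588,345)),((-180,90,12),D(553,560)),((85,90,12),D(60,497)),
 ((73,60,96),S(716,180)),((73,-60,96),S(573,270)),((73,-60,96),D(138,205)),((73,60,96),D(82,340))]
A=ray(*S(540,22),.012);B=ray(*S(345,130),.012);C=ray(*S(552,372),.012)
y0=np.arctan2(*(C-B)[1::-1]);m=(A+C)/2;p0=[m[0]+.0475*np.cos(y0),m[1]+.0475*np.sin(y0),y0]
print('tester',p0,*fit(te,p0))
q=[ray(*S(*k),.012) for k in ((65,315),(238,308),(233,432),(50,442))]
print('lid edges',[np.linalg.norm(q[i]-q[i-1]).round(4) for i in range(4)],np.mean(q,0),np.array(q).round(3).tolist())
h=[ray(*S(138,313),.058),ray(*D(468,57),.058)];print('handle',h)
t=[ray(*s1(*k),.032) for k in ((432,217),(508,185),(565,243),(489,276))]+[ray(*d1(*k),.032) for k in ((330,390),(471,424),(437,546),(272,507))]
print('tray',np.array(t).round(3).tolist())
E
python3 fit.py
```

```text
tester [np.float64(0.5701045281618524), np.float64(-0.023050439360675287), np.float64(0.07808265915456515)] [ 0.57073999 -0.02610152  0.06680169] [[-0.5, -0.2], [-0.6, -0.0], [-0.8, 1.4], [0.1, 0.3], [0.7, 1.7], [-0.6, 1.4], [-0.1, 1.6], [-0.1, 1.5], [-0.0, 1.5], [-0.0, 1.9]]
lid edges [np.float64(0.0983), np.float64(0.1191), np.float64(0.0968), np.float64(0.1198)] [ 0.5094803  -0.33659975  0.012     ] [[0.436, -0.365, 0.012], [0.496, -0.262, 0.012], [0.582, -0.307, 0.012], [0.523, -0.412, 0.012]]
handle [array([ 0.49378448, -0.32618272,  0.058     ]), array([ 0.51147355, -0.33864591,  0.058     ])]
tray [[0.36, 0.241, 0.032], [0.371, 0.459, 0.032], [0.589, 0.445, 0.032], [0.572, 0.241, 0.032], [0.576, 0.237, 0.032], [0.351, 0.247, 0.032], [0.361, 0.447, 0.032], [0.586, 0.449, 0.032]]
```

Tester is at (0.571, -0.026) with yaw 3.8°. The lid is at (0.511, -0.338) with yaw -29°. The tray is at about (0.47, 0.345). First move: go above the lid.

```bash
python3 -m crank '{"travel":[[3.5,2.5,0],[7,5,0],[10.5,8,0],[14,10.5,0],[18,13.5,0]],"turn":[[0,0,-4],[0,0,-8],[0,0,-13],[0,0,-17],[0,0,-21.5]],"gripper":[0,0,0,0,0]}' 60
python3 -m crank '{"travel":[[3.5,2.5,0],[7,5,-2],[10.5,8,-5],[14,10.5,-8],[18.1,13.3,-10]],"turn":[[0,0,-4],[0,0,-8],[0,0,-13],[0,0,-17],[0,0,-21.4]],"gripper":[0,0,0,0,0]}'
python3 -m crank '{"travel":[[0,0,0],[0,0,0],[0,0,0],[0,0,0],[0,0,0]],"turn":[[0,0,0],[0,0,0],[0,0,0],[0,0,0],[0,0,0]],"gripper":[0,0,0,0,0]}'
python3 - <<'E'
from h import *
snap('wrist','w1',s=1.42)
snap('side','d1')
print(bot.observe())
E
```

```text
clock: 0.6
position: [0.3302, -0.471, 0.2312]
tool_rot: [3.141, 0.0, -0.138]
force: [0.2, -0.7, -0.0]
grip_width: 0.0853
finger_force: 0.0
clock: 1.1
position: [0.5026, -0.3433, 0.1337]
tool_rot: [3.141, 0.002, -0.511]
force: [0.5, -1.2, 0.3]
grip_width: 0.0854
finger_force: 0.0
clock: 1.6
position: [0.5019, -0.3454, 0.1361]
tool_rot: [3.141, -0.001, -0.508]
force: [-0.0, 0.3, 0.2]
grip_width: 0.0854
finger_force: 0.0
{'clock': 1.7, 'qpos': array([ 0.46256554,  0.60969681,  0.06159889,  1.72990914, -0.04903381,
        0.80292832, -1.5315678 ]), 'qd': array([-0.00514336,  0.00398861, -0.00229053,  0.002331  , -0.00275405,
       -0.00143413,  0.00105828]), 'joint_efforts': array([ 1.17916265e-01, -9.47133780e+01,  4.75260928e+00, -3.12101483e+01,
        2.16435705e-02,  1.95205554e-03,  9.67845001e-03]), 'position': array([ 0.50215214, -0.34499327,  0.1359725 ]), 'tool_rot': array([-3.14158541e+00, -5.49955705e-04, -5.07911826e-01]), 'force': array([0.45433449, 1.02614705, 0.99126044]), 'moment': array([ 0.05030502, -0.05778497,  0.01923444]), 'finger_force': 0.0, 'grip_width': 0.08521845188480029}
```

View pics/w1.png

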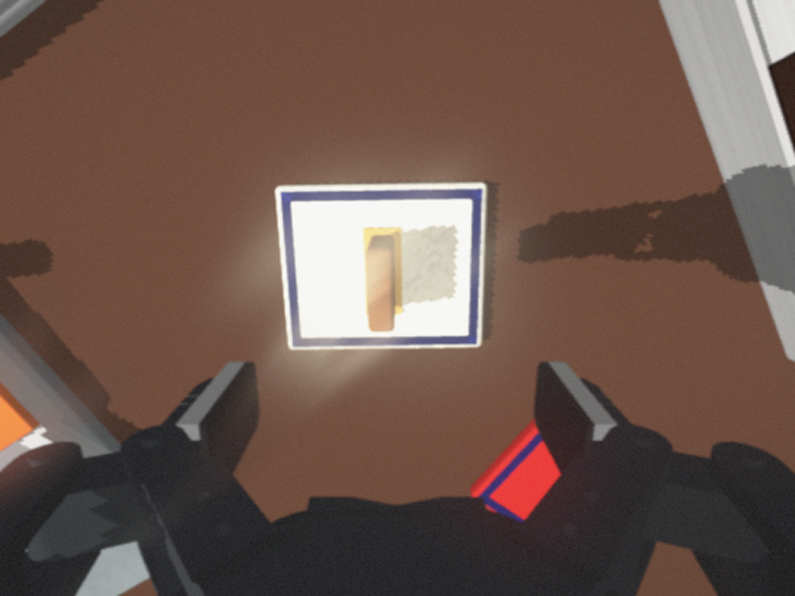

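The wrist view shows the lid with outer corners at about (277,187), (486,184), (481,345) and (290,348). The handle is at (380,285).

```bash
python3 - <<'E'
from h import *
d=load('w1')
q=np.array([ray(d,u/1.42-.3,v/1.42-.3,.012) for u,v in ((277,187),(486,184),(481,345),(290,348))])
print(q.round(4),q.mean(0))
e=[q[1]-q[0],q[2]-q[1],q[3]-q[2],q[0]-q[3]]
for i in e: print(np.linalg.norm(i).round(4),np.degrees(np.arctan2(i[1],i[0])).round(1))
print([ray(d,u/1.42-.3,v/1.42-.3,.058).round(4) for u,v in ((381,237),(381,330),(368,280),(395,280))])
print(proj(d,[.5026,-.3433,.058])*1.42)
E
```

```text
[[ 0.5809 -0.3121  0.012 ]
 [ 0.5251 -0.4157  0.012 ]
 [ 0.4394 -0.3701  0.012 ]
 [ 0.4951 -0.2659  0.012 ]] [ 0.5101289  -0.34094399  0.012     ]
0.1176 -118.3
0.0971 152.0
0.1182 61.9
0.0975 -28.3
[array([ 0.5334, -0.3542,  0.058 ]), array([ 0.4922, -0.3308,  0.058 ]), array([ 0.518 , -0.3381,  0.058 ]), array([ 0.5116, -0.3497,  0.058 ])]
[392.08054171 300.90944376]
```

```bash
python3 -m crank '{"travel":[[0.9,0.4,-2],[0.9,0.4,-4.5],[0.9,0.4,-7.5],[0.9,0.4,-9.5],[0.9,0.4,-10.8]],"turn":[[0,0,0.9],[0,0,0.9],[0,0,0.9],[0,0,0.9],[0,0,0.9]],"gripper":[0,0,0,0,0]}'
python3 -m crank '{"travel":[[0,0,0],[0,0,0],[0,0,0],[0,0,0],[0,0,0]],"turn":[[0,0,0],[0,0,0],[0,0,0],[0,0,0],[0,0,0]],"gripper":[0,0.3,0.6,1,1]}' 60
python3 -m crank '{"travel":[[0,0,0],[0,0,0],[0,0,0],[0,0,0],[0,0,0]],"turn":[[0,0,0],[0,0,0],[0,0,0],[0,0,0],[0,0,0]],"gripper":[1,1,1,1,1]}' 80
```

```text
clock: 2.2
position: [0.5108, -0.3403, 0.0262]
tool_rot: [-3.142, 0.001, -0.492]
force: [0.5, -0.3, 0.2]
grip_width: 0.0855
finger_force: 0.0
clock: 2.7
position: [0.5118, -0.3406, 0.0283]
tool_rot: [-3.142, -0.001, -0.491]
force: [-0.1, 0.1, 0.4]
grip_width: 0.028
finger_force: 0.0
clock: 3.2
position: [0.5118, -0.3406, 0.0282]
tool_rot: [-3.142, -0.001, -0.491]
force: [-0.4, -0.1, 7.4]
grip_width: 0.0125
finger_force: 78.9
```

```bash
python3 -m crank '{"travel":[[0,0,1],[0,0,3],[0,0,6],[0,0,8],[0,0,9]],"turn":[[0,0,0],[0,0,0],[0,0,0],[0,0,0],[0,0,0]],"gripper":[1,1,1,1,1]}'
python3 -m crank '{"travel":[[-1,3,0],[-2,7,0],[-3,11,0],[-4,15,0],[-4,18,0]],"turn":[[0,0,4],[0,0,10],[0,0,17],[0,0,24],[0,0,30]],"gripper":[1,1,1,1,1]}'
python3 -m crank '{"travel":[[-0.5,3,0],[-1,6,0],[-1.5,9,0],[-2,11,0],[-2.1,12.6,0]],"turn":[[0,0,2],[0,0,2],[0,0,2],[0,0,2],[0,0,2]],"gripper":[1,1,1,1,1]}'
python3 -m crank '{"travel":[[0,0,0],[0,0,0],[0,0,0],[0,0,0],[0,0,0]],"turn":[[0,0,0],[0,0,0],[0,0,0],[0,0,0],[0,0,0]],"gripper":[1,1,1,1,1]}'
python3 - <<'E'
from h import *
snap('wrist','w2',s=1.42);snap('side','d2');snap('scene','s2')
E
```

```text
clock: 3.7
position: [0.512, -0.3408, 0.12]
tool_rot: [3.142, -0.002, -0.491]
force: [1.1, 0.3, -1.2]
grip_width: 0.013
finger_force: 77.9
clock: 4.2
position: [0.4699, -0.1583, 0.1175]
tool_rot: [-3.141, 0.001, 0.038]
force: [0.6, 0.9, -0.4]
grip_width: 0.0127
finger_force: 77.9
clock: 4.7
position: [0.4497, -0.0331, 0.1175]
tool_rot: [-3.141, 0.001, 0.068]
force: [0.1, 0.1, -0.8]
grip_width: 0.0127
finger_force: 78.0
clock: 5.2
position: [0.4504, -0.035, 0.1175]
tool_rot: [3.142, 0.0, 0.066]
force: [0.3, 0.4, -0.5]
grip_width: 0.0126
finger_force: 78.0
```

View pics/w2.png

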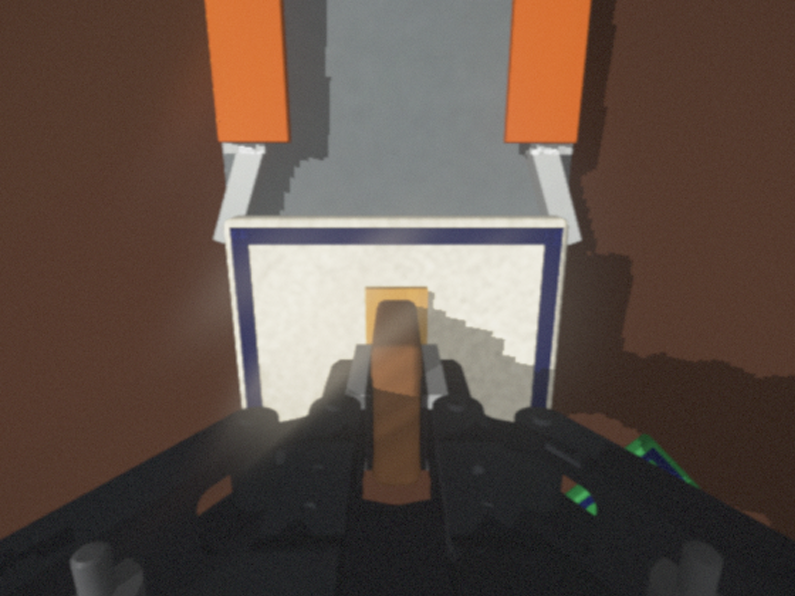

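The wrist view shows the lid held square before the mouth. The lips' inner front corners are at (289,142) and (505,142), and the lid's leading edge is at row 225 from (229) to (566).

```bash
python3 - <<'E'
from h import *
d=load('w2');R=lambda u,v,z:ray(d,u/1.42-.3,v/1.42-.3,z)
for z in (.033,.037,.041):
  a,b=R(289,142,z),R(505,142,z);print(z,np.linalg.norm(a-b),(a+b)/2,np.degrees(np.arctan2(*(a-b)[:2])))
for z in (.103,):
  a,b=R(229,228,z),R(565,228,z);print('lid',np.linalg.norm(a-b),(a+b)/2,np.degrees(np.arctan2(*(a-b)[:2])))
c,s=np.cos(.066),np.sin(.066)
print('expected mouth',[.5707-.045*c,-.0261-.045*s])
E
```

```text
0.033 0.10105839243649667 [ 0.52598955 -0.02981625  0.033     ] -3.797959406686145
0.037 0.09928522949553897 [ 0.52584346 -0.02982343  0.037     ] -3.7979594066861537
0.041 0.09751206655458125 [ 0.52569738 -0.02983061  0.041     ] -3.797959406686164
lid 0.11432606167156092 [ 0.49558317 -0.03179305  0.103     ] -3.80497979754415
expected mouth [np.float64(0.5257979744275355), np.float64(-0.029067844249576015)]
```

The lid is aligned with the axis to within 1 mm, and the lips are low (top about 33 mm). Lowering onto the apron.

```bash
python3 -m crank '{"travel":[[0,0,-2],[0,0,-4],[0,0,-6],[0,0,-7],[0,0,-7.5]],"turn":[[0,0,0],[0,0,0],[0,0,0],[0,0,0],[0,0,0]],"gripper":[1,1,1,1,1]}'
python3 -m crank '{"travel":[[0,0,0],[0,0,0],[0,0,-0.05],[0,0,-0.1],[0,0,-0.15]],"turn":[[0,0,0],[0,0,0],[0,0,0],[0,0,0],[0,0,0]],"gripper":[1,1,1,1,1]}'
python3 -m crank '{"travel":[[0,0,-0.05],[0,0,-0.1],[0,0,-0.1],[0,0,-0.1],[0,0,-0.1]],"turn":[[0,0,0],[0,0,0],[0,0,0],[0,0,0],[0,0,0]],"gripper":[1,1,1,1,1]}'
```

```text
clock: 5.85
position: [0.4502, -0.0344, 0.0419]
tool_rot: [-3.142, 0.001, 0.067]
force: [0.4, -0.3, -2.3]
grip_width: 0.0131
finger_force: 78.0
clock: 6.35
position: [0.4507, -0.0344, 0.0414]
tool_rot: [3.142, -0.001, 0.067]
force: [0.5, -0.1, -1.5]
grip_width: 0.013
finger_force: 78.0
clock: 6.85
position: [0.4505, -0.0344, 0.0401]
tool_rot: [3.142, -0.0, 0.067]
force: [-1.2, -0.7, 3.7]
grip_width: 0.0128
finger_force: 78.6
```

```bash
python3 -m crank '{"travel":[[0.7,0.05,0],[1.5,0.1,0],[2.5,0.17,0],[3.5,0.23,0],[4.5,0.3,0]],"turn":[[0,0,0],[0,0,0],[0,0,0],[0,0,0],[0,0,0]],"gripper":[1,1,1,1,1]}'
python3 -m crank '{"travel":[[1,0.07,0],[2,0.13,0],[3,0.2,0],[4,0.27,0],[4.5,0.3,0]],"turn":[[0,0,0],[0,0,0],[0,0,0],[0,0,0],[0,0,0]],"gripper":[1,1,1,1,1]}'
python3 -m crank '{"travel":[[0.4,0.03,0],[0.8,0.05,0],[1.2,0.08,0],[1.5,0.1,0],[1.8,0.12,0]],"turn":[[0,0,0],[0,0,0],[0,0,0],[0,0,0],[0,0,0]],"gripper":[1,1,1,1,1]}'
```

```text
clock: 7.35
position: [0.4949, -0.0316, 0.0402]
tool_rot: [3.141, 0.002, 0.067]
force: [-7.9, -0.5, 11.9]
grip_width: 0.0129
finger_force: 79.8
clock: 7.85
position: [0.5401, -0.0286, 0.0402]
tool_rot: [3.141, 0.002, 0.067]
force: [-15.8, -1.2, 22.2]
grip_width: 0.013
finger_force: 81.3
clock: 8.35
position: [0.5571, -0.0275, 0.0402]
tool_rot: [3.141, 0.003, 0.067]
force: [-12.2, -0.5, 16.6]
grip_width: 0.0126
finger_force: 80.6
```

```bash
python3 -m crank '{"travel":[[0,0,0.03],[0,0,0.06],[0.2,0.01,0.06],[0.4,0.03,0.06],[0.6,0.04,0.06]],"turn":[[0,0,0],[0,0,0],[0,0,0],[0,0,0],[0,0,0]],"gripper":[1,1,1,1,1]}'
python3 -m crank '{"travel":[[0.1,0.01,0],[0.2,0.02,0],[0.3,0.02,0],[0.4,0.03,0],[0.4,0.03,0]],"turn":[[0,0,0],[0,0,0],[0,0,0],[0,0,0],[0,0,0]],"gripper":[1,1,1,1,1]}'
```

```text
clock: 8.85
position: [0.5647, -0.0267, 0.0406]
tool_rot: [-3.142, 0.0, 0.067]
force: [-0.6, -0.7, -1.2]
grip_width: 0.0128
finger_force: 78.2
clock: 9.35
position: [0.5686, -0.0265, 0.0407]
tool_rot: [-3.142, -0.0, 0.067]
force: [-0.0, 0.4, -1.4]
grip_width: 0.013
finger_force: 78.2
```

```bash
python3 -m crank '{"travel":[[0.1,0.01,0],[0.2,0.01,0],[0.2,0.01,0],[0.2,0.01,0],[0.2,0.01,0]],"turn":[[0,0,0],[0,0,0],[0,0,0],[0,0,0],[0,0,0]],"gripper":[1,1,1,1,1]}'
python3 -m crank '{"travel":[[0.1,0.01,0],[0.15,0.01,0],[0.15,0.01,0],[0.15,0.01,0],[0.15,0.01,0]],"turn":[[0,0,0],[0,0,0],[0,0,0],[0,0,0],[0,0,0]],"gripper":[1,1,1,1,1]}'
```

```text
clock: 9.85
position: [0.5704, -0.0264, 0.0407]
tool_rot: [-3.142, 0.0, 0.067]
force: [-1.4, -0.4, -1.5]
grip_width: 0.0126
finger_force: 78.2
clock: 10.35
position: [0.5719, -0.0263, 0.0407]
tool_rot: [-3.142, 0.0, 0.067]
force: [-0.1, 0.8, -1.3]
grip_width: 0.0129
finger_force: 78.1
```

```bash
python3 -m crank '{"travel":[[0.1,0.01,0],[0.2,0.01,0],[0.2,0.01,0],[0.2,0.01,0],[0.2,0.01,0]],"turn":[[0,0,0],[0,0,0],[0,0,0],[0,0,0],[0,0,0]],"gripper":[1,1,1,1,1]}'
python3 - <<'E'
from h import *
a=snap('side','d3');b=snap('scene','s3')
c=lambda im,x,y,w,h,s:cv2.resize(im['pixels'][y:y+h,x:x+w,::-1],None,fx=s,fy=s,interpolation=cv2.INTER_CUBIC)
cv2.imwrite('pics/c3.png',np.hstack([c(a,210,140,95,110,4),c(b,220,185,100,110,4)]))
E
```

```text
clock: 10.85
position: [0.5722, -0.0263, 0.0404]
tool_rot: [-3.142, 0.004, 0.067]
force: [-11.5, -0.2, 5.7]
grip_width: 0.0129
finger_force: 79.4
```

View pics/c3.png

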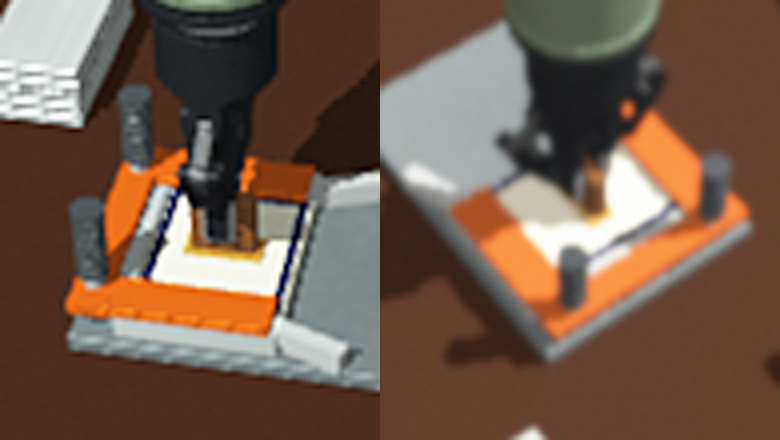

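The lid sits under both lips against the stop (contact at 11 N, x=0.572). Next I back off about 1.5 mm to free the stop, then lift gradually.

```bash
python3 -m crank '{"travel":[[-0.1,-0.01,0],[-0.18,-0.01,0],[-0.18,-0.01,0],[-0.18,-0.01,0],[-0.18,-0.01,0]],"turn":[[0,0,0],[0,0,0],[0,0,0],[0,0,0],[0,0,0]],"gripper":[1,1,1,1,1]}'
python3 -m crank '{"travel":[[0,0,0.05],[0,0,0.1],[0,0,0.15],[0,0,0.2],[0,0,0.2]],"turn":[[0,0,0],[0,0,0],[0,0,0],[0,0,0],[0,0,0]],"gripper":[1,1,1,1,1]}'
python3 -m crank '{"travel":[[0,0,0.05],[0,0,0.1],[0,0,0.1],[0,0,0.1],[0,0,0.1]],"turn":[[0,0,0],[0,0,0],[0,0,0],[0,0,0],[0,0,0]],"gripper":[1,1,1,1,1]}'
```

```text
clock: 11.45
position: [0.5721, -0.0263, 0.0406]
tool_rot: [-3.142, 0.0, 0.067]
force: [-3.1, -0.0, -1.2]
grip_width: 0.0126
finger_force: 78.1
clock: 11.95
position: [0.5721, -0.0263, 0.0427]
tool_rot: [-3.142, 0.0, 0.067]
force: [-4.0, 0.1, -2.2]
grip_width: 0.0131
finger_force: 77.9
clock: 12.45
position: [0.5721, -0.0263, 0.0436]
tool_rot: [3.142, 0.0, 0.067]
force: [-2.7, -0.2, -7.1]
grip_width: 0.013
finger_force: 78.0
```

```bash
python3 -m crank '{"travel":[[-0.08,-0.01,0],[-0.08,-0.01,0],[-0.08,-0.01,0],[-0.08,-0.01,0.03],[-0.08,-0.01,0.06]],"turn":[[0,0,0],[0,0,0],[0,0,0],[0,0,0],[0,0,0]],"gripper":[1,1,1,1,1]}'
python3 -m crank '{"travel":[[0,0,0.02],[0,0,0.04],[0,0,0.04],[0,0,0.04],[0,0,0.04]],"turn":[[0,0,0],[0,0,0],[0,0,0],[0,0,0],[0,0,0]],"gripper":[1,1,1,1,1]}'
python3 -c "
from h import *
print(bot.observe()['force'])"
```

```text
clock: 12.95
position: [0.5719, -0.0263, 0.0444]
tool_rot: [-3.141, -0.001, 0.067]
force: [5.3, -0.0, -10.1]
grip_width: 0.0125
finger_force: 77.9
clock: 13.45
position: [0.5719, -0.0263, 0.0447]
tool_rot: [-3.141, -0.001, 0.067]
force: [5.4, 1.3, -12.6]
grip_width: 0.0124
finger_force: 77.9
[  5.36527647   1.30517952 -12.63812571]
```

```bash
python3 -m crank '{"travel":[[0.05,0,0.02],[0.05,0,0.04],[0.05,0,0.05],[0.05,0,0.05],[0.05,0,0.05]],"turn":[[0,0,0],[0,0,0],[0,0,0],[0,0,0],[0,0,0]],"gripper":[1,1,1,1,1]}'
```

```text
clock: 13.95
position: [0.5719, -0.0263, 0.0451]
tool_rot: [-3.141, -0.0, 0.067]
force: [4.8, 1.2, -14.3]
grip_width: 0.0124
finger_force: 77.9
```

```bash
for i in 1; do :; done; python3 -m crank '{"travel":[[0,0,0],[0,0,0],[0,0,0],[0,0,0],[0,0,0]],"turn":[[0,0,0],[0,0,0],[0,0,0],[0,0,0],[0,0,0]],"gripper":[1,1,1,1,1]}'
```

```text
clock: 14.45
position: [0.5719, -0.0263, 0.0451]
tool_rot: [-3.141, -0.0, 0.067]
force: [5.4, 0.6, -13.9]
grip_width: 0.0127
finger_force: 77.9
```

```bash
python3 -m crank '{"travel":[[0,0,0.02],[0,0,0.02],[0,0,0.02],[0,0,0.02],[0,0,0.02]],"turn":[[0,0,0],[0,0,0],[0,0,0],[0,0,0],[0,0,0]],"gripper":[1,1,1,1,1]}'
python3 -m crank '{"travel":[[0,0,0],[0,0,0],[0,0,0],[0,0,0],[0,0,0]],"turn":[[0,0,0],[0,0,0],[0,0,0],[0,0,0],[0,0,0]],"gripper":[1,1,1,1,1]}'
python3 -m crank '{"travel":[[0,0,0],[0,0,0],[0,0,0],[0,0,0],[0,0,0]],"turn":[[0,0,0],[0,0,0],[0,0,0],[0,0,0],[0,0,0]],"gripper":[1,1,1,1,1]}'
python3 -m crank '{"travel":[[0,0,0],[0,0,0],[0,0,0],[0,0,0],[0,0,0]],"turn":[[0,0,0],[0,0,0],[0,0,0],[0,0,0],[0,0,0]],"gripper":[1,1,1,1,1]}'
python3 -m crank '{"travel":[[0,0,0],[0,0,0],[0,0,0],[0,0,0],[0,0,0]],"turn":[[0,0,0],[0,0,0],[0,0,0],[0,0,0],[0,0,0]],"gripper":[1,1,1,1,1]}' | grep force
```

```text
clock: 14.95
position: [0.5719, -0.0263, 0.0453]
tool_rot: [-3.141, 0.0, 0.067]
force: [5.0, 1.3, -15.8]
grip_width: 0.0129
finger_force: 77.9
clock: 15.45
position: [0.5719, -0.0263, 0.0453]
tool_rot: [-3.141, -0.0, 0.067]
force: [4.8, 0.8, -15.8]
grip_width: 0.0125
finger_force: 77.9
clock: 15.95
position: [0.5719, -0.0264, 0.0453]
tool_rot: [-3.142, -0.0, 0.067]
force: [5.7, 2.0, -16.3]
grip_width: 0.0126
finger_force: 77.9
clock: 16.45
position: [0.5719, -0.0263, 0.0453]
tool_rot: [-3.141, -0.0, 0.067]
force: [5.3, 0.6, -16.5]
grip_width: 0.0124
finger_force: 77.9
force: [5.2, 1.8, -14.9]
finger_force: 77.9
```

Held with about 14–15 N on the lips for over 2 s. Now lower, slide out and lift.

```bash
python3 -m crank '{"travel":[[0,0,-0.1],[0,0,-0.2],[0,0,-0.3],[0,0,-0.4],[0,0,-0.45]],"turn":[[0,0,0],[0,0,0],[0,0,0],[0,0,0],[0,0,0]],"gripper":[1,1,1,1,1]}'
python3 -m crank '{"travel":[[-0.5,-0.03,0],[-1.2,-0.08,0],[-2,-0.13,0],[-3,-0.2,0],[-4,-0.27,0]],"turn":[[0,0,0],[0,0,0],[0,0,0],[0,0,0],[0,0,0]],"gripper":[1,1,1,1,1]}'
python3 -m crank '{"travel":[[-1,-0.07,0],[-2,-0.13,0],[-3,-0.2,0],[-4,-0.27,0],[-4.5,-0.3,0]],"turn":[[0,0,0],[0,0,0],[0,0,0],[0,0,0],[0,0,0]],"gripper":[1,1,1,1,1]}'
python3 -m crank '{"travel":[[-1,-0.07,0],[-2,-0.13,0],[-3,-0.2,0],[-4,-0.27,0],[-4,-0.27,0]],"turn":[[0,0,0],[0,0,0],[0,0,0],[0,0,0],[0,0,0]],"gripper":[1,1,1,1,1]}'
```

```text
clock: 17.45
position: [0.5718, -0.0266, 0.041]
tool_rot: [3.141, 0.0, 0.067]
force: [-0.4, 0.2, -0.6]
grip_width: 0.0126
finger_force: 79.7
clock: 17.95
position: [0.5308, -0.0292, 0.0409]
tool_rot: [3.142, 0.0, 0.067]
force: [0.2, 0.8, -1.8]
grip_width: 0.0129
finger_force: 79.7
clock: 18.45
position: [0.4858, -0.0323, 0.0409]
tool_rot: [3.142, 0.001, 0.067]
force: [0.2, 0.0, -2.0]
grip_width: 0.0124
finger_force: 79.7
clock: 18.95
position: [0.4454, -0.035, 0.0409]
tool_rot: [3.141, 0.001, 0.067]
force: [-0.7, -0.3, -0.5]
grip_width: 0.0128
finger_force: 79.7
```

```bash
python3 -m crank '{"travel":[[0,0,1.5],[0,0,4],[0,0,6.5],[0,0,8.5],[0,0,9]],"turn":[[0,0,0],[0,0,0],[0,0,0],[0,0,0],[0,0,0]],"gripper":[1,1,1,1,1]}'
python3 -m crank '{"travel":[[0,2,0],[0,6,0],[0.5,10,0],[1,14,0],[1,18,0]],"turn":[[0,0,0],[0,0,-2],[0,0,-3],[0,0,-5],[0,0,-6]],"gripper":[1,1,1,1,1]}'
python3 -m crank '{"travel":[[0,4,0],[0.5,9,0],[1,13,0],[1.6,17,0],[1.6,20,0]],"turn":[[0,0,0],[0,0,0],[0,0,0],[0,0,0],[0,0,0]],"gripper":[1,1,1,1,1]}'
python3 -m crank '{"travel":[[0,0,0],[0,0,0],[0,0,-1],[0,0,-3],[0,0,-4]],"turn":[[0,0,0],[0,0,0],[0,0,0],[0,0,0],[0,0,0]],"gripper":[1,1,1,1,1]}'
python3 - <<'E'
from h import *
a=snap('side','d4');b=snap('wrist','w4')
f=lambda i:i['pixels'][:,:,::-1]
cv2.imwrite('pics/c4.png',cv2.resize(np.hstack([f(a),f(b)]),(800,300),interpolation=cv2.INTER_AREA))
E
```

```text
clock: 19.45
position: [0.448, -0.0349, 0.1327]
tool_rot: [3.141, -0.003, 0.067]
force: [0.8, -0.3, -2.7]
grip_width: 0.0127
finger_force: 79.7
clock: 19.95
position: [0.4572, 0.1469, 0.1303]
tool_rot: [3.142, -0.0, -0.039]
force: [0.5, -0.9, -1.1]
grip_width: 0.0129
finger_force: 79.7
clock: 20.45
position: [0.4728, 0.3479, 0.1299]
tool_rot: [-3.141, 0.0, -0.036]
force: [0.2, -0.5, -1.1]
grip_width: 0.0129
finger_force: 79.7
clock: 20.95
position: [0.4726, 0.3436, 0.089]
tool_rot: [3.14, 0.001, -0.039]
force: [-0.4, -0.2, -1.3]
grip_width: 0.0128
finger_force: 79.8
```

View pics/c4.png

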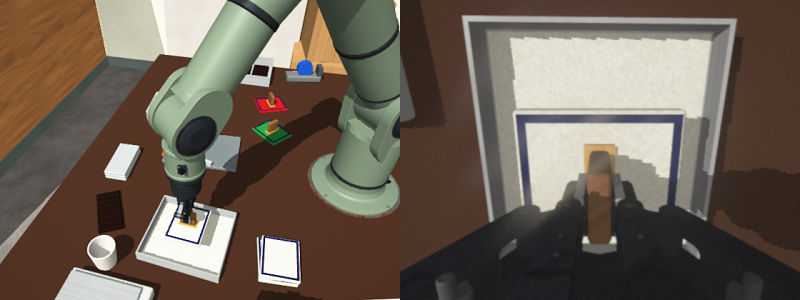

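The lid hangs centred in the paper-lined tray (side 188,220; wrist 598,175). Lowering by 5.6 cm to the floor, then releasing.

```bash
python3 -m crank '{"travel":[[0,0,-1.5],[0,0,-3],[0,0,-4.2],[0,0,-5],[0,0,-5.4]],"turn":[[0,0,0],[0,0,0],[0,0,0],[0,0,0],[0,0,0]],"gripper":[1,1,1,1,1]}'
python3 -m crank '{"travel":[[0,0,-0.05],[0,0,-0.1],[0,0,-0.15],[0,0,-0.2],[0,0,-0.2]],"turn":[[0,0,0],[0,0,0],[0,0,0],[0,0,0],[0,0,0]],"gripper":[1,1,1,1,1]}'
```

```text
clock: 21.55
position: [0.4726, 0.3449, 0.0358]
tool_rot: [3.141, 0.001, -0.037]
force: [0.5, 0.5, -0.6]
grip_width: 0.0126
finger_force: 79.8
clock: 22.05
position: [0.473, 0.3452, 0.0351]
tool_rot: [-3.141, -0.0, -0.038]
force: [0.2, 0.1, -1.8]
grip_width: 0.0133
finger_force: 79.8
```

```bash
python3 -m crank '{"travel":[[0,0,-0.05],[0,0,-0.1],[0,0,-0.15],[0,0,-0.2],[0,0,-0.22]],"turn":[[0,0,0],[0,0,0],[0,0,0],[0,0,0],[0,0,0]],"gripper":[1,1,1,1,1]}'
```

```text
clock: 22.55
position: [0.4728, 0.3452, 0.0326]
tool_rot: [3.142, 0.0, -0.037]
force: [0.3, 0.2, -1.4]
grip_width: 0.0127
finger_force: 79.8
```

```bash
python3 -m crank '{"travel":[[0,0,-0.04],[0,0,-0.04],[0,0,-0.04],[0,0,-0.04],[0,0,-0.04]],"turn":[[0,0,0],[0,0,0],[0,0,0],[0,0,0],[0,0,0]],"gripper":[1,1,1,1,1]}'
python3 -m crank '{"travel":[[0,0,0],[0,0,0],[0,0,0],[0,0,0],[0,0,0]],"turn":[[0,0,0],[0,0,0],[0,0,0],[0,0,0],[0,0,0]],"gripper":[0.8,0.6,0.4,0.2,0]}'
python3 -m crank '{"travel":[[0,0,0],[0,0,0],[0,0,1],[0,0,3],[0,0,5]],"turn":[[0,0,0],[0,0,0],[0,0,0],[0,0,0],[0,0,0]],"gripper":[0,0,0,0,0]}'
python3 -m crank '{"travel":[[0,0,4],[0,0,8],[0,0,12],[0,0,12],[0,0,12]],"turn":[[0,0,0],[0,0,0],[0,0,0],[0,0,0],[0,0,0]],"gripper":[0,0,0,0,0]}'
python3 - <<'E'
from h import *
a=snap('side','d5');b=snap('wrist','w5')
f=lambda i:i['pixels'][:,:,::-1]
cv2.imwrite('pics/c5.png',cv2.resize(np.hstack([f(a),f(b)]),(800,300),interpolation=cv2.INTER_AREA))
E
```

```text
clock: 23.05
position: [0.4728, 0.3452, 0.0323]
tool_rot: [-3.142, 0.0, -0.037]
force: [0.2, 0.0, -1.1]
grip_width: 0.0122
finger_force: 79.9
clock: 23.55
position: [0.4729, 0.3452, 0.0323]
tool_rot: [-3.142, -0.0, -0.038]
force: [-0.6, -0.3, -0.2]
grip_width: 0.0744
finger_force: 0.0
clock: 24.05
position: [0.4728, 0.3451, 0.0834]
tool_rot: [3.141, 0.0, -0.037]
force: [0.4, 0.8, 0.2]
grip_width: 0.086
finger_force: 0.0
clock: 24.55
position: [0.4731, 0.3453, 0.2038]
tool_rot: [-3.14, -0.002, -0.038]
force: [-0.5, 0.2, -1.1]
grip_width: 0.0851
finger_force: 0.0
```

View pics/c5.png

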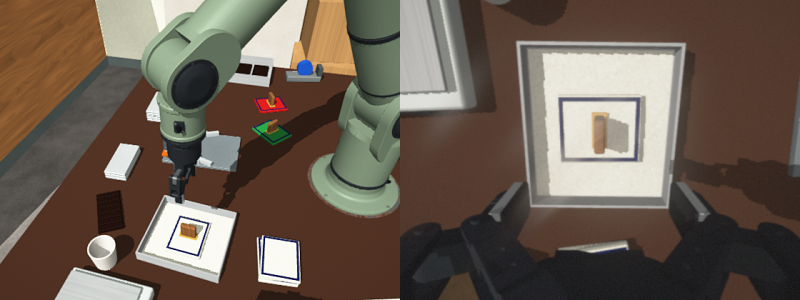

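The lid lies flat and centred in the tray (wrist 600,130), the gripper is clear of it, and the bystanders have not moved.

```bash
python3 -c "
from workcell import bot
print(bot.job_done())"
```

```text
the job is handed in; nothing more can be done
None
```

The job is handed in with no verdict returned: the lid went fully home against the stop, was held about 2.5 s with an estimated 14–15 N on the lips, and now lies flat and centred in the paper-lined tray, with the gripper clear and no bystander seen to move.

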